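# Fit the vial cup to the spinner

### The job

Fit the tall, narrow vial cup to the spindle of the vial spinner: feel its two lugs into the slots of the spindle collar, push it down against the spring, twist it clockwise (seen from above) and let it spring up into the lock, so that it stays locked and upright when you let go. Do not force it, and leave everything else on the bench standing where it is.

Things in the scene. Friction and masses are not known exactly. Their poses are not given: they have to be found in the camera images.
- socket (a point): Centre of the collar's top rim on the vial spinner, 114 mm above the table; z up. Spinner: fixed grey box 150 (x) x 130 (y) x 78 mm high, control panel on its -x side; a steel collar, outside 58 mm, bore 37 mm, stands 36 mm up from the deck's middle. Two opposite slots, 9 mm wide, open at the rim. This frame is the HOUSING's: the slots' angle is not measured (see spindle_axis).
- spindle_axis (a point): Point on the spindle axis at deck level, 36 mm below the rim; housing's frame. The spindle stops anywhere: the line through its two slots lies within 32 degrees either side of the housing's x axis; it does not turn by hand. A cup's lugs (1 mm play at each side of a slot) ride on the rim, cup foot 10 mm below it, until they meet the slots and drop 2 mm. Let go there, the cup stays standing.
- spring_plate (a point): Top of the sprung plate in the bore at rest, 12 mm below the rim; housing's frame. A damped spring, 0.75 N per mm; an unlocked cup is held about 14 mm deep (foot below rim). The foot must be 24 to 28 mm below the rim (9 to 12 N) for the lugs to turn under the teeth; at 28 mm the cup's shoulder meets the rim, rigid. Lugs and collar stand 50 N in all.
- locked_mid (a point): Where cup_mid is when the cup is locked: on the axis, 19 mm above the rim (foot 20 mm below it); housing's frame. From the bottom of each slot the lug goes clockwise, seen from above, under a tooth 8 mm deep to a lock notch whose roof is 4 mm below the rim: turn 0.79 rad from mid-slot to the stop (0.66 is the least that locks). Let up there, the cup springs up 4 mm or more and is locked.
- cup_mid (a point): The tall, narrow cup: plain aluminium, 78 mm high, 130 to 210 g, loose, upright; origin on its axis half-way up, 39 mm above the foot's underside. z up. Round body 40 mm in diameter, 32 mm bore open at the top, with two flat grip lands facing +y and -y, 44 mm across, 26 mm wide, from 32 to 76 mm above the foot; below them a shoulder 48 mm in diameter, from 28 to 32 mm.
- cup_lugs (a point): Point on the cup's axis at the height of its lugs, 13 mm above the foot's underside. Two lugs, at +x and -x, 7 mm wide, 10 to 16 mm above the foot, reach 24.5 mm from the axis. The spigot that carries them is 34 mm in diameter, stepped to 29 mm over the lowest 4 mm.
- wide_cup_mid (a point): Another cup, not wanted: same foot and lugs, but a short wide aluminium bowl, 66 mm in diameter, 60 mm high in all; the point is on its axis half-way up. Loose.
- vial_a_mid (a point): Glass vial with grey cap standing on the bench, 30 mm in diameter, 55 mm high; the point is half-way up.
- vial_b_mid (a point): Glass vial, 24 mm in diameter, 46 mm high, standing; the point is half-way up.
- vial_c_mid (a point): Glass vial, 30 mm in diameter, 55 mm high, standing; the point is half-way up.
- counter_mid (a point): Steel hand counter, a disc 48 mm in diameter, 30 mm high with its button; the point is 12 mm above its underside.
- tweezers_mid (a point): Steel tweezers lying flat, 127 mm long, 4 mm thick; the point is near the middle, 2 mm above the bench.

How it is judged:
By the outcome, as a careful person would: the job done as asked, in the order asked, and still so for the second after the job is handed in, with the robot touching nothing.
It also fails if it takes over 64 s, if anything falls off the work surface, if the arm or the gripper's body presses on something with over 40 N, if the wrist force passes 120 N, or if a joint passes its speed limit or range.

### The arm

A 7-joint arm with a two-finger parallel gripper is mounted at the origin on the work surface. World frame = base frame: x ahead of the robot, y to its left, z up, the work surface at z = 0. Lengths are in m, angles in rad, forces in N, time in s.
With the tool pointing down it reaches from about 0.425 to 0.95 m from the base axis. Payload 4.7 kg.
Tool frame: the origin (TCP) lies between the finger pads; the fingertips stand 17 mm ahead of it and the grasp point (between the pads) lies 2 mm behind it; z points along the fingers, y is the direction in which the jaws open and shut (so a half turn about z gives the same grasp; the last joint's range is limited). The gripper opens to 85 mm and grips with 20 to 120 N. Pads are 22 mm wide; open, the fingers measure 114 mm over their backs; the gripper's body (76 mm by 85 mm) begins 54 mm behind the grasp point. The pads swing forward as they close: fully open they stand 13 mm farther back than shut.
Start: joints at [1.136, 0.469, -0.049, 1.532, 0.024, 1.141, -0.082], TCP at [0.267, -0.62, 0.248] pointing down, gripper open.
Joint ranges: [-2.59, 2.59], [-0.33, 1.99], [-1.39, 1.29], [0.1, 2.45], [-1.04, 4.18], [0.21, 1.99], [-2.66, 2.66]. Speed limits (rad/s): [2.57, 2.57, 3.14, 3.14, 3.14, 3.14, 3.14].

### API

Orientations are given as a unit quaternion [x, y, z, w].
In Python, from rig import bot gives the robot as it stands.
- The arm moves only by the tool play_rows, never from a script. Its argument "targets" is a list of rows, each a list of 6 numbers: the shift along the tool's x, y, z in cm, then the turn, a rotation vector about the tool's x, y, z in rad. A call has 1 to 20 rows; each row is the pose to reach, as a shift and turn from the pose commanded when the call began, along the tool's axes at that moment; what a row does not reach only later rows make up. A row lasts 1/12 s, in which the tool goes at most 41.7 mm and 7.16 degrees, less where a joint would pass 70% of its speed; a pose out of reach is approached as far as the arm can. A call with a gripper value outside its range is refused whole. "fingers" is the closure, from -1 (fully open) to 1 (shut), set as the call begins (left out, the last holds). The fingers move at their own pace and stop on an object; the grip force is fixed at half the most. Time passes only in rows, so rows that repeat a pose let the fingers close. It gives the time, the measured TCP pose, the force and the opening at its end, in the units of the state.
- bot.get_obs(): the state, without advancing time (a new reading comes with each control period).
- bot.grab_frame(name): name is "scene" or "top"; returns (picture, depth): 480x640x3 uint8, blue, green, red; 480x640 float32, m along the optical axis (not along the pixel's ray), 0 where there is no reading.
- bot.calibration(name): a dict with "camera_matrix" (3x3 intrinsics, pixels), "R" (3x3) and "t" (3): a world point X has camera coordinates R X + t. Camera axes: x right, y down, z forward; pixel columns grow to the right and rows downward; lengths in m; the calibration is good to about 2 mm. A picture is of the moment at which its call begins. calibration takes no time and is no camera call.
- bot.close_job(): hands the job in, once; it reports no verdict.
Trained networks look in the newest picture that a camera, given by its name, has taken for a name from the list of things; names that differ only in an ending like _2 or _b are one class to them, and where a whole thing is asked for, a point or a joint stands for the part that bears it (a point fixed in the world has none). Each returns a list of dicts, best first, with "confidence" (0 to 1); they miss things now and then, are a little off and sometimes report something else, mostly with a low value. They report only what shows in the picture. A call takes as long as a camera call.
- bot.recognise(camera, thing): "xy" ([column, row] in pixels, amid what is visible of it).
- bot.outline_of(camera, thing): "region" (480x640 bool, what is visible of it) and "xy" ([column, row] in pixels, amid what is visible of it).
- bot.spot_point(camera, thing): "xy" ([column, row] in pixels: a listed point, or the origin of a listed thing).
The state is a dict: "t": time; "joint_pos": joint angles; "joint_vel": joint speeds; "joint_efforts": joint torques, N m; "tool_pos": TCP position; "orientation": TCP orientation; "wrist_force": force on the tool from outside, world axes, zero at the start; "wrist_torque": the same for the moment, N m; "opening": finger opening in m.
Only numpy, scipy, OpenCV 4.12 (cv2) and the standard library are available. Lean on these libraries where they do the work, as an engineer would, in place of code of your own. Each camera call takes 0.05 s, during which the arm holds its last target.

## Working session

There is one attempt and no reset: what is moved stays moved. The work goes in short steps, Python scripts to look and compute and a tool call to move; the robot and the scene stay as the last step left them, time stands still between calls to the robot, and variables do not carry over. Pictures are saved under pics/ and viewed, and the job is handed in when it is done.

Besides the shell and the picture viewer there is one more tool, called after "Emit:" as name(argument=value, ...) on one line, values as JSON. play_rows: Moves the arm, as the interface text tells. Its arguments: {"type":"object","properties":{"targets":{"type":"array","items":{"type":"array","items":{"type":"number"}}},"fingers":{"type":"number"}},"required":["targets"]}

```bash
mkdir -p pics; ls
cat > h.py <<'E'
import numpy as np, cv2
from rig import bot
def proj(n,X):
    c=bot.calibration(n);p=np.array(c['R'])@np.array(X)+np.array(c['t']);p=np.array(c['camera_matrix'])@p;return p[:2]/p[2]
def back(n,uv,d=None,z=None):
    c=bot.calibration(n);R=np.array(c['R']);t=np.array(c['t']);r=np.linalg.inv(np.array(c['camera_matrix']))@np.array([uv[0],uv[1],1.])
    if d is not None: return R.T@(r*d-t)
    C=-R.T@t; w=R.T@r; return C+w*(z-C[2])/w[2]
def cloud(n,depth):
    c=bot.calibration(n);R=np.array(c['R']);t=np.array(c['t']);K=np.array(c['camera_matrix'])
    v,u=np.mgrid[0:480,0:640];P=np.stack([(u-K[0,2])/K[0,0]*depth,(v-K[1,2])/K[1,1]*depth,depth],-1)
    return (P-t)@R
E
python3 - <<'E'
from h import *
o=bot.get_obs();print({k:np.round(v,3) for k,v in o.items()})
for n in ['scene','top']:
    p,d=bot.grab_frame(n);cv2.imwrite(f'pics/{n}0.png',p);np.save(f'pics/{n}0.npy',d)
    c=bot.calibration(n);print(n,-np.array(c['R']).T@np.array(c['t']),np.array(c['camera_matrix'])[0])
    for th in ['socket','cup_mid','cup_lugs','wide_cup_mid','spindle_axis']:
        r=bot.spot_point(n,th);print(th,[(np.round(q['xy'],1),round(q['confidence'],2)) for q in r[:3]])
print(bot.get_obs()['t'])
E
```

```text
pics
{'t': np.float64(0.0), 'joint_pos': array([ 1.136,  0.469, -0.049,  1.534,  0.024,  1.141, -0.082]), 'joint_vel': array([ 0.002, -0.001,  0.001, -0.001,  0.001, -0.002, -0.001]), 'joint_efforts': array([ 0.0000e+00, -5.1030e+01, -4.7000e-02, -2.3771e+01,  1.1000e-02,
        7.0000e-03, -0.0000e+00]), 'tool_pos': array([ 0.266, -0.62 ,  0.247]), 'orientation': array([ 0.979,  0.202, -0.   , -0.001]), 'wrist_force': array([0.509, 0.066, 0.41 ]), 'wrist_torque': array([ 0.045, -0.091,  0.043]), 'opening': np.float64(0.085)}
scene [ 1.41559515 -0.42294366  0.72115175] [590.73600149   0.         323.27202102]
socket [(array([431.5, 182.7]), 0.82)]
cup_mid [(array([257.5, 271.6]), 0.95), (array([256.3, 280.6]), 0.23)]
cup_lugs [(array([257.1, 281.2]), 0.91)]
wide_cup_mid [(array([157.3, 286.2]), 0.67)]
spindle_axis [(array([431.9, 198.3]), 0.72)]
top [ 0.4147299  -0.06097602  1.00255439] [439.96457815   0.         325.27108558]
socket [(array([191.2, 270.6]), 0.55)]
cup_mid [(array([387.7, 277.7]), 0.95)]
cup_lugs [(array([383.5, 275.5]), 0.57)]
wide_cup_mid [(array([465.1, 306.8]), 0.57)]
spindle_axis [(array([197.6, 268.6]), 0.91)]
0.6
```

View pics/scene0.png

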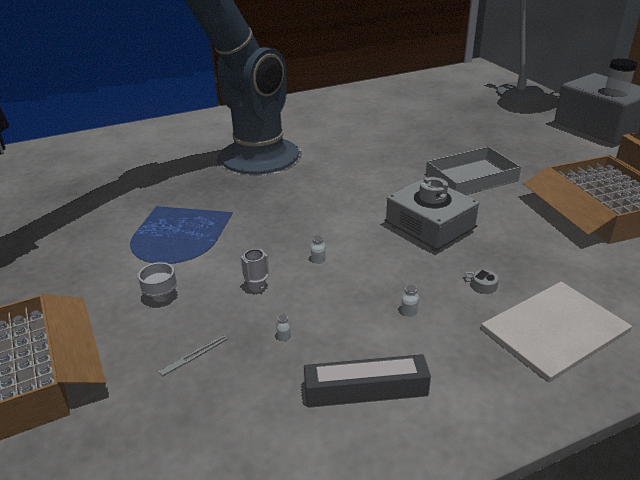

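View pics/top0.png

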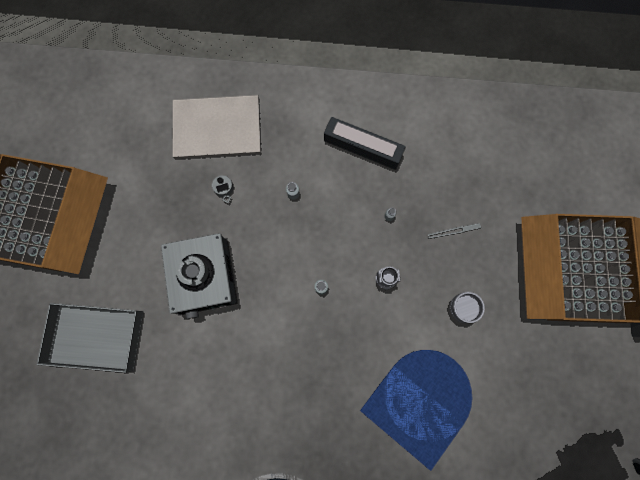

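Run:
```python
from h import *
print('axes top', np.array(bot.calibration('top')['R']).round(2).tolist())
for n,a,z in [('top',(191.2,270.6),.114),('scene',(431.5,182.7),.114),('top',(197.6,268.6),.078),('scene',(431.9,198.3),.078),('top',(387.7,277.7),.039),('scene',(257.5,271.6),.039),('top',(465.1,306.8),.03),('scene',(157.3,286.2),.03)]:
    print(n,z,back(n,a,z=z).round(4))
t=cv2.imread('pics/top0.png');s=cv2.imread('pics/scene0.png')
a=cv2.resize(t[220:320,130:260],None,fx=6,fy=6,interpolation=cv2.INTER_CUBIC);cv2.imwrite('pics/ct.png',a)
b=cv2.resize(s[130:260,360:510],None,fx=5,fy=4.6,interpolation=cv2.INTER_CUBIC)[:600];cv2.imwrite('pics/cs.png',b)
cv2.imwrite('pics/cc.png',np.hstack([cv2.resize(s[220:320,215:305],None,fx=4.4,fy=4.4,interpolation=2),cv2.resize(t[235:320,345:430],None,fx=4.2,fy=440/85,interpolation=2)]))
```

```text
axes top [[0.08, -1.0, 0.01], [-0.98, -0.08, -0.2], [0.2, 0.01, -0.98]]
top 0.114 [0.5139 0.2153 0.114 ]
scene 0.114 [0.5109 0.218  0.114 ]
top 0.078 [0.5233 0.2136 0.078 ]
scene 0.078 [0.5153 0.2197 0.078 ]
top 0.039 [ 0.5433 -0.1937  0.039 ]
scene 0.039 [ 0.547  -0.1854  0.039 ]
top 0.03 [ 0.495  -0.3678  0.03  ]
scene 0.03 [ 0.4964 -0.3664  0.03  ]
```

View pics/ct.png

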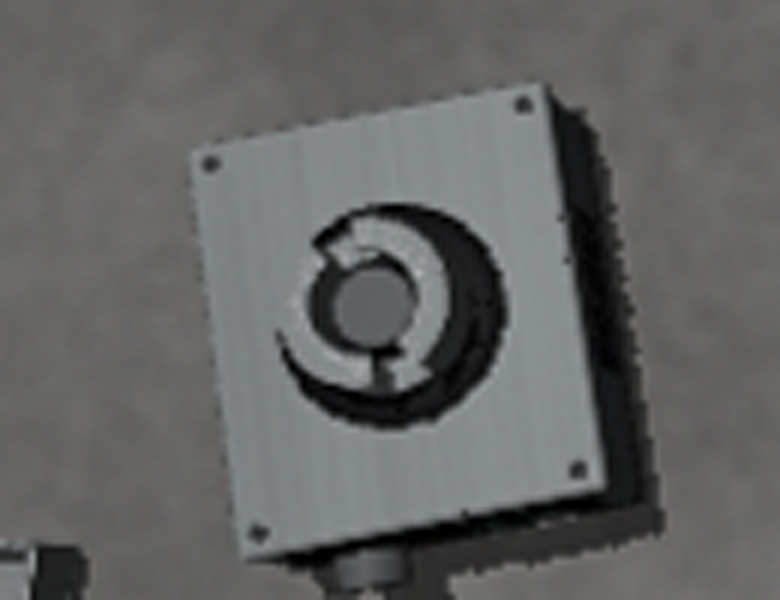

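View pics/cs.png

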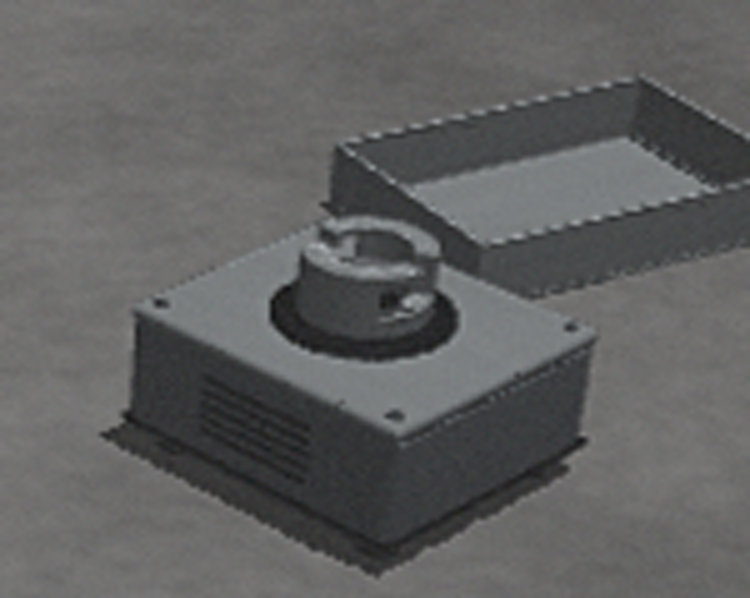

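View pics/cc.png

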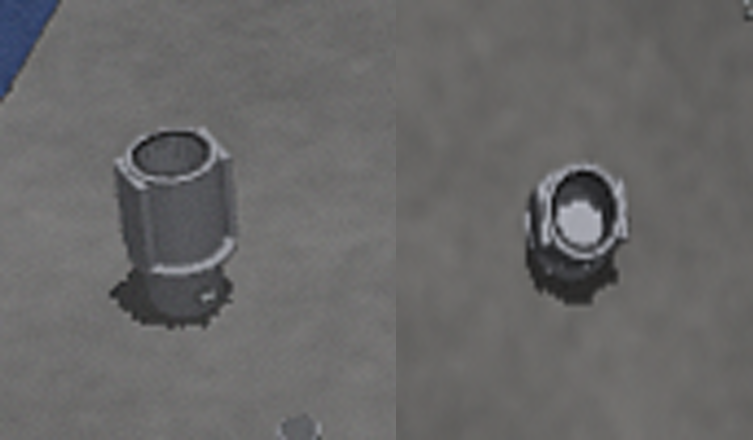

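The scene view shows the tall cup at (256,272), the wide cup at (157,284) and the spinner at (432,200). The top view shows the collar at (193,270) with its slots upper-left and lower-right. I'll rectify to metric planes next.

```bash
cat >> h.py <<'E'
def rect(n,img,cx,cy,z,half=.045,S=400):
    g=np.linspace(-half,half,S); # image: right=+x, up=+y
    X=np.stack([cx+np.tile(g,(S,1)),cy-np.tile(g[:,None],(1,S)),np.full((S,S),z)],-1).reshape(-1,3)
    c=bot.calibration(n);p=X@np.array(c['R']).T+np.array(c['t']);p=p@np.array(c['camera_matrix']).T
    m=(p[:,:2]/p[:,2:]).astype(np.float32).reshape(S,S,2)
    return cv2.remap(img,m,None,cv2.INTER_CUBIC)
E
python3 - <<'E'
from h import *
im={n:cv2.imread(f'pics/{n}0.png') for n in('top','scene')}
for nm,(cx,cy,z) in dict(col=(.513,.2165,.114),cup=(.545,-.189,.078)).items():
    o=[]
    for n in('top','scene'):
        r=rect(n,im[n],cx,cy,z); r=cv2.convertScaleAbs(r,alpha=1.4)
        for k in(-20,-10,0,10,20):
            q=int(200+k/1000/.09*400)
            cv2.line(r,(q,0),(q,6),(0,255,255),1);cv2.line(r,(0,q),(6,q),(0,255,255),1)
        cv2.drawMarker(r,(200,200),(0,0,255),0,10,1)
        o.append(r)
    cv2.imwrite(f'pics/r_{nm}.png',np.hstack(o))
from scipy.optimize import least_squares
for n in('top','scene'):
    d=np.load(f'pics/{n}0.npy');P=cloud(n,d)
    for nm,(cx,cy,lo,hi,r) in dict(col=(.513,.2165,.110,.118,.04),cup=(.545,-.189,.072,.083,.035)).items():
        m=(d>0)&(np.hypot(P[...,0]-cx,P[...,1]-cy)<r)&(P[...,2]>lo)&(P[...,2]<hi)
        q=P[m];print(n,nm,len(q),np.round([q.min(0),q.max(0),(q.min(0)+q.max(0))/2],4).tolist(), np.median(q[:,2]))
    # deck
    m=(d>0)&(np.hypot(P[...,0]-.513,P[...,1]-.2165)<.11)&(abs(P[...,2]-.078)<.004)
    q=P[m]; b=cv2.minAreaRect(q[:,:2].astype(np.float32));print(n,'deck',b,np.median(q[:,2]))
E
```

```text
top col 328 [[0.4864, 0.1885, 0.11], [0.5441, 0.2465, 0.1176], [0.5152, 0.2175, 0.1138]] 0.11332669018814977
top cup 164 [[0.5238, -0.215, 0.072], [0.5622, -0.169, 0.0816], [0.543, -0.192, 0.0768]] 0.07712293909748996
top deck ((0.5152353644371033, 0.21744602918624878), (0.15044689178466797, 0.1307653933763504), 16.124162673950195) 0.07762545967875002
scene col 200 [[0.4841, 0.1918, 0.1101], [0.5443, 0.2503, 0.1155], [0.5142, 0.221, 0.1128]] 0.11248294411881712
scene cup 184 [[0.5218, -0.2117, 0.072], [0.5643, -0.165, 0.0791], [0.5431, -0.1883, 0.0756]] 0.07528386696728603
scene deck ((0.5154153108596802, 0.22079378366470337), (0.1528511494398117, 0.13276223838329315), 16.205944061279297) 0.07678628041556163
```

View pics/r_col.png

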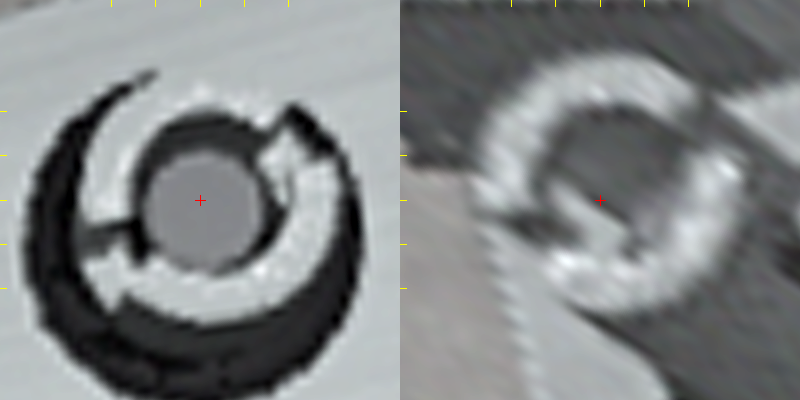

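View pics/r_cup.png

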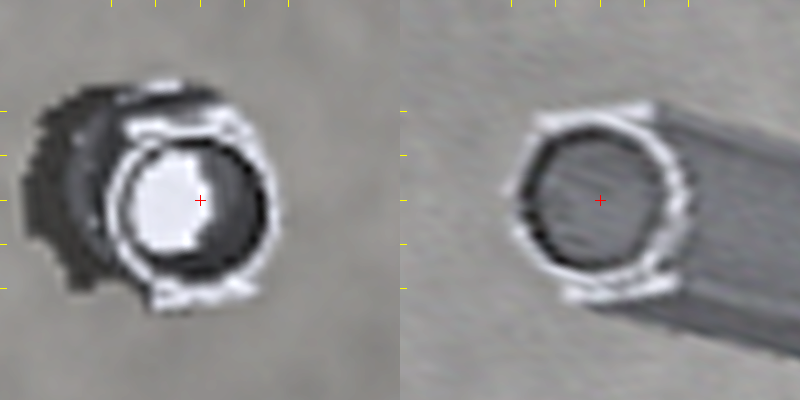

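Run:
```python
from h import *
im={n:cv2.imread(f'pics/{n}0.png') for n in('top','scene')}
for th in (22,27,32):
    o=[]
    for n,(cx,cy) in dict(top=(.5152,.2175),scene=(.515,.2208)).items():
        r=cv2.convertScaleAbs(rect(n,im[n],cx,cy,.114),alpha=1.4); s=400/.09
        for R in(.0185,.029): cv2.circle(r,(200,200),int(R*s),(0,255,0),1)
        a=np.radians(th);u=np.array([np.cos(a),-np.sin(a)]);v=np.array([u[1],-u[0]])
        for k in(-1,1):
            for e in(-1,1):
                p=200+s*(u*e*.0185+v*k*.0045);q=200+s*(u*e*.030+v*k*.0045)
                cv2.line(r,tuple(p.astype(int)),tuple(q.astype(int)),(0,0,255),1)
        o.append(r)
    cv2.imwrite(f'pics/o_{th}.png',np.hstack(o))
```

```text
(no output)
```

View pics/o_27.png

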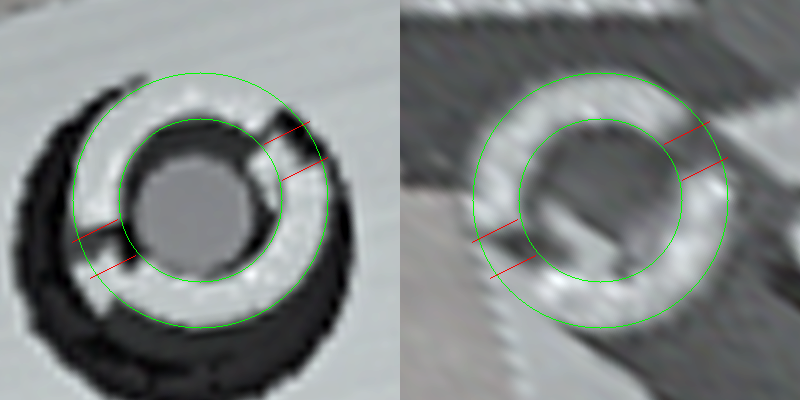

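View pics/o_32.png

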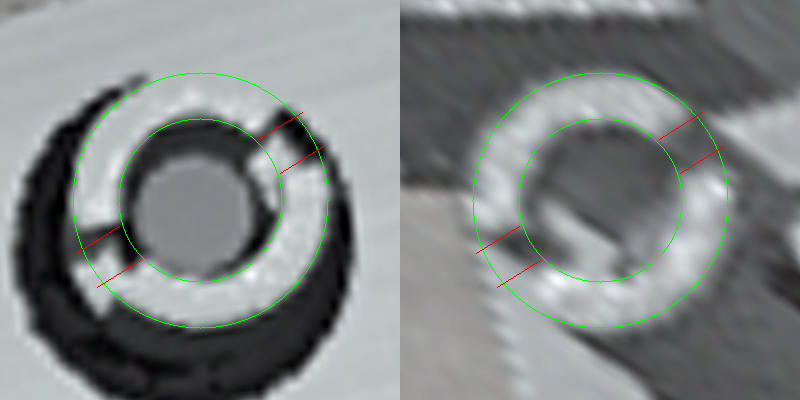

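```bash
cat >> h.py <<'E'
def delta(target,ang,frm=None,fang=None):
    o=bot.get_obs();p=np.array(o['tool_pos']) if frm is None else np.array(frm)
    q=o['orientation'];a=2*np.arctan2(q[1],q[0]) if fang is None else fang
    D=np.array(target)-p; X=np.array([np.cos(a),np.sin(a),0]);Y=np.array([np.sin(a),-np.cos(a),0])
    w=ang-a; 
    print('from',p.round(4),round(a,4),'rows cm', np.round([100*D@X,100*D@Y,-100*D[2]],2),'turn z',round(-w,4))
E
python3 - <<'E'
from h import *
delta([.5435,-.19,.16],.14,frm=[.267,-.62,.248])
E
```

```text
from [ 0.267 -0.62   0.248] 0.4058 rows cm [ 42.38 -28.59   8.8 ] turn z 0.2658
```

Emit:
play_rows(targets=[[2,-1.3,0.4,0,0,0.01],[5,-3.4,1,0,0,0.03],[8.5,-5.7,1.8,0,0,0.05],[12,-8.1,2.5,0,0,0.08],[15.5,-10.5,3.2,0,0,0.1],[19,-12.8,3.9,0,0,0.12],[22.5,-15.2,4.7,0,0,0.14],[26,-17.5,5.4,0,0,0.16],[29.5,-19.9,6.1,0,0,0.19],[33,-22.3,6.9,0,0,0.21],[36.5,-24.6,7.6,0,0,0.23],[39.5,-26.6,8.2,0,0,0.25],[41.5,-28,8.6,0,0,0.26],[42.4,-28.6,8.8,0,0,0.266],[42.4,-28.6,8.8,0,0,0.266],[42.4,-28.6,8.8,0,0,0.266]], fingers=-1)

```text
t: 1.93
tool_pos: [0.5431, -0.19, 0.1603]
orientation: [0.998, 0.071, -0.0, 0.0]
wrist_force: [-0.6, -0.1, 0.2]
opening: 0.0854
```

Run:
```python
from h import *
o=bot.get_obs();print({k:np.round(v,3) for k,v in o.items()})
delta([.5435,-.19,.053],.14)
for n in ['scene','top']:
    p,d=bot.grab_frame(n);cv2.imwrite(f'pics/{n}1.png',p);np.save(f'pics/{n}1.npy',d)
a=cv2.imread('pics/scene1.png')[130:330,130:380];b=cv2.imread('pics/top1.png')[180:380,280:480]
cv2.imwrite('pics/m1.png',np.hstack([cv2.resize(a,None,fx=1.75,fy=2),cv2.resize(b,None,fx=1.75,fy=2)]))
```

```text
{'t': np.float64(1.933), 'joint_pos': array([ 0.386,  0.406, -0.158,  1.859,  0.082,  0.883, -1.241]), 'joint_vel': array([ 0.034, -0.01 ,  0.035,  0.004,  0.003,  0.   ,  0.001]), 'joint_efforts': array([-1.8660e+00, -4.3399e+01, -2.3500e+00, -2.0236e+01, -1.1900e-01,
       -4.1000e-02, -2.5000e-02]), 'tool_pos': array([ 0.543, -0.19 ,  0.16 ]), 'orientation': array([ 0.998,  0.071, -0.   ,  0.   ]), 'wrist_force': array([-0.639, -0.123,  0.226]), 'wrist_torque': array([ 0.033,  0.035, -0.029]), 'opening': np.float64(0.085)}
from [ 0.5431 -0.19    0.1603] 0.1411 rows cm [3.000e-02 1.000e-02 1.073e+01] turn z 0.0011
```

View pics/m1.png

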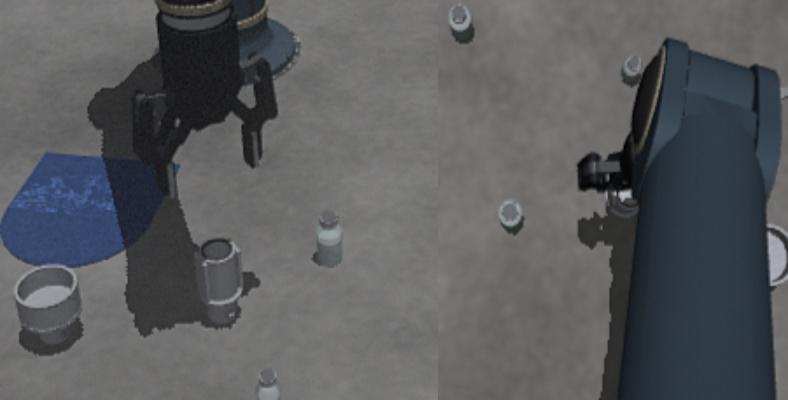

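The gripper is above the cup with the jaws astride it, and the path down is clear. Descending, then closing.

Emit:
play_rows(targets=[[0.02,0,1,0,0,0],[0.02,0,3,0,0,0],[0.02,0,5,0,0,0],[0.02,0,7,0,0,0],[0.02,0,8.5,0,0,0],[0.02,0,9.7,0,0,0],[0.02,0,10.4,0,0,0],[0.02,0,10.7,0,0,0],[0.02,0,10.7,0,0,0]])

```text
t: 2.78
tool_pos: [0.5431, -0.1904, 0.0529]
orientation: [0.998, 0.069, -0.0, -0.0]
wrist_force: [0.7, -0.3, 0.4]
opening: 0.0852
```

Run:
```python
from h import *
o=bot.get_obs();print({k:np.round(v,3) for k,v in o.items() if k[0]!='j'})
p,d=bot.grab_frame('scene');cv2.imwrite('pics/m2.png',cv2.resize(p[150:330,150:360],None,fx=3.5,fy=3.3))
```

```text
{'t': np.float64(2.783), 'tool_pos': array([ 0.543, -0.19 ,  0.053]), 'orientation': array([ 0.998,  0.069, -0.   , -0.   ]), 'wrist_force': array([ 0.703, -0.32 ,  0.376]), 'wrist_torque': array([ 0.026, -0.021, -0.   ]), 'opening': np.float64(0.085)}
```

View pics/m2.png

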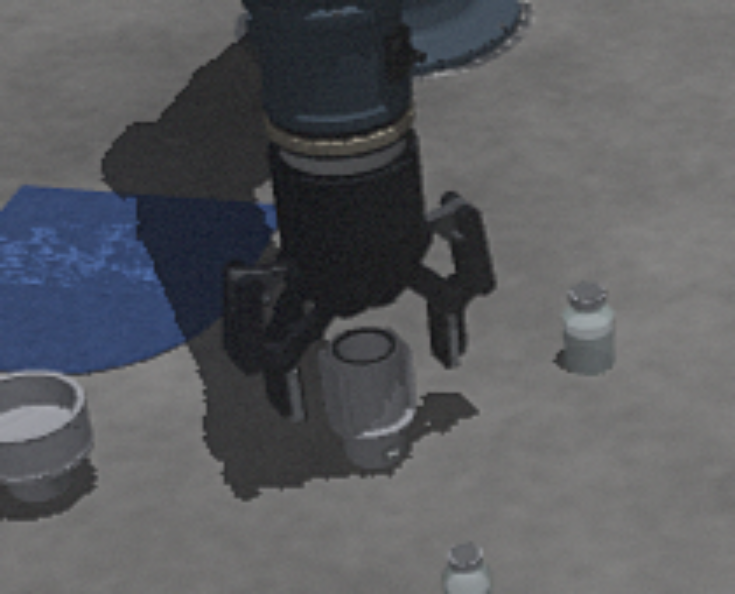

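The cup sits between the jaws. Closing.

Emit:
play_rows(targets=[[0,0,0,0,0,0],[0,0,0,0,0,0],[0,0,0,0,0,0],[0,0,0,0,0,0],[0,0,0,0,0,0],[0,0,0,0,0,0],[0,0,0,0,0,0],[0,0,0,0,0,0],[0,0,0,0,0,0],[0,0,0,0,0,0]], fingers=1)

```text
t: 3.67
tool_pos: [0.5439, -0.1901, 0.0541]
orientation: [0.998, 0.07, 0.001, 0.0]
wrist_force: [-0.8, 0.1, 6.1]
opening: 0.0438
```

Run:
```python
from h import *
o=bot.get_obs();print({k:np.round(v,4) for k,v in o.items() if k[0]!='j'})
for n in ['scene','top']:
    p,d=bot.grab_frame(n);cv2.imwrite(f'pics/{n}3.png',p);np.save(f'pics/{n}3.npy',d)
    for th in ['cup_mid','cup_lugs']:
        r=bot.spot_point(n,th)
        if r: print(n,th,r[0]['xy'],back(n,r[0]['xy'],z=.039 if th=='cup_mid' else .013))
p=cv2.imread('pics/scene3.png');cv2.imwrite('pics/m3.png',cv2.resize(p[190:310,200:320],None,fx=5,fy=5))
```

```text
{'t': np.float64(3.6667), 'tool_pos': array([ 0.5439, -0.1901,  0.0541]), 'orientation': array([9.976e-01, 6.990e-02, 6.000e-04, 3.000e-04]), 'wrist_force': array([-0.8323,  0.0894,  6.0579]), 'wrist_torque': array([ 0.1227,  0.2055, -0.0015]), 'opening': np.float64(0.0438)}
scene cup_mid [254.7, 268.6] [ 0.5356955  -0.18723052  0.039     ]
scene cup_lugs [258.4, 282.5] [ 0.54724429 -0.18599948  0.013     ]
top cup_mid [291.0, 185.5] [0.73672259 0.03942446 0.039     ]
```

View pics/m3.png

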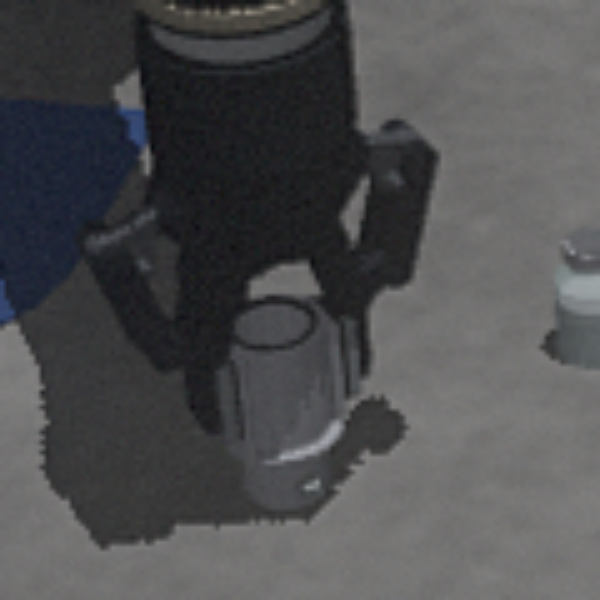

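Gripped: opening 43.8 mm, TCP 54 mm above the cup's foot. Lifting next, then over to the socket.

Emit:
play_rows(targets=[[0,0,-0.5,0,0,0],[0,0,-1.5,0,0,0],[0,0,-3.5,0,0,0],[0,0,-6,0,0,0],[0,0,-8.5,0,0,0],[0,0,-11,0,0,0],[0,0,-13,0,0,0],[0,0,-14.5,0,0,0],[0,0,-15,0,0,0],[0,0,-15,0,0,0]])

```text
t: 4.8
tool_pos: [0.5439, -0.1902, 0.2049]
orientation: [0.998, 0.07, 0.001, 0.001]
wrist_force: [-0.4, -0.2, -2.6]
opening: 0.0435
```

Run:
```python
from h import *
o=bot.get_obs();print({k:np.round(v,4) for k,v in o.items() if k[0]!='j'})
delta([.5152,.2190,.203],.506)
```

```text
{'t': np.float64(4.8), 'tool_pos': array([ 0.5439, -0.1902,  0.2049]), 'orientation': array([9.976e-01, 6.980e-02, 1.300e-03, 6.000e-04]), 'wrist_force': array([-0.4023, -0.1891, -2.5842]), 'wrist_torque': array([0.0426, 0.0509, 0.0337]), 'opening': np.float64(0.0435)}
from [ 0.5439 -0.1902  0.2049] 0.1398 rows cm [  2.86 -40.92   0.19] turn z -0.3662
```

Emit:
play_rows(targets=[[0.1,-0.8,0,0,0,-0.01],[0.2,-2.5,0,0,0,-0.02],[0.4,-5,0,0,0,-0.05],[0.6,-8,0,0,0,-0.08],[0.8,-11,0,0,0,-0.1],[1,-14,0,0,0,-0.13],[1.2,-17,0,0,0,-0.16],[1.4,-20,0,0,0,-0.18],[1.6,-23,0,0,0,-0.21],[1.8,-26,0,0,0,-0.24],[2,-29,0,0,0,-0.27],[2.2,-32,0,0,0,-0.29],[2.4,-35,0,0,0,-0.32],[2.6,-37.5,0,0,0,-0.34],[2.8,-39.5,0,0,0,-0.355],[2.86,-40.5,0,0,0,-0.363],[2.86,-40.9,0,0,0,-0.366],[2.86,-40.9,0,0,0,-0.366],[2.86,-40.9,0,0,0,-0.366]])

```text
t: 6.38
tool_pos: [0.5144, 0.2178, 0.2027]
orientation: [0.968, 0.25, -0.001, 0.001]
wrist_force: [0.3, -0.1, -1.8]
opening: 0.0434
```

Run:
```python
from h import *
o=bot.get_obs();print({k:np.round(v,4) for k,v in o.items() if k!='joint_vel'})
delta([.5152,.2190,.173],.506)
for n in ['scene','top']:
    p,d=bot.grab_frame(n);cv2.imwrite(f'pics/{n}4.png',p);np.save(f'pics/{n}4.npy',d)
p=cv2.imread('pics/scene4.png');cv2.imwrite('pics/m4.png',cv2.resize(p[100:250,360:510],None,fx=4,fy=4))
```

```text
{'t': np.float64(6.3833), 'joint_pos': array([-0.1611,  0.3562, -0.3971,  1.8459,  0.1649,  0.9732, -1.6952]), 'joint_efforts': array([-1.04030e+00, -4.16583e+01, -3.83060e+00, -2.21351e+01,
       -6.80000e-02, -2.16000e-02, -5.50000e-03]), 'tool_pos': array([0.5144, 0.2178, 0.2027]), 'orientation': array([ 9.683e-01,  2.497e-01, -7.000e-04,  6.000e-04]), 'wrist_force': array([ 0.342 , -0.0841, -1.7939]), 'wrist_torque': array([-0.0431, -0.0584, -0.0199]), 'opening': np.float64(0.0434)}
from [0.5144 0.2178 0.2027] 0.5047 rows cm [ 0.13 -0.07  2.97] turn z -0.0013
```

View pics/m4.png

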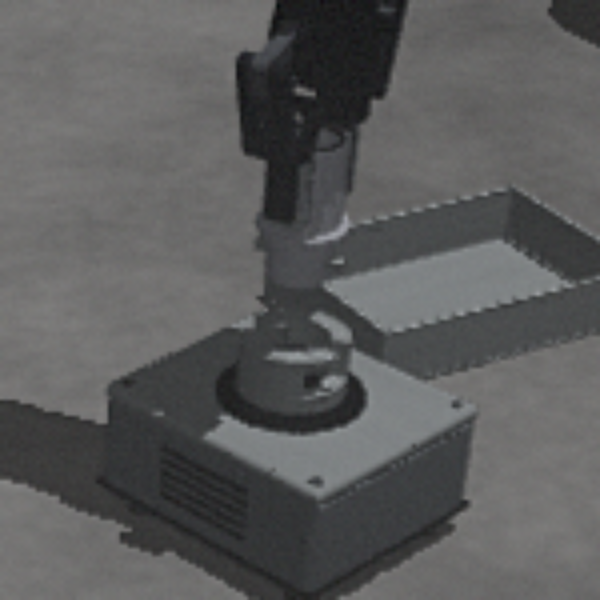

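View pics/top4.png

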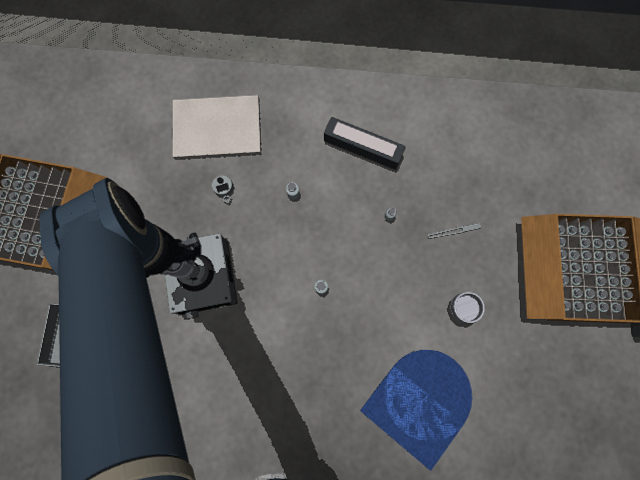

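```bash
cat >> h.py <<'E'
def overlay(n,img,axis,foot,ang,bias=(0,0),crop=(360,100,150,150),f=4):
    u0,v0,w,h=crop;r=cv2.resize(img[v0:v0+h,u0:u0+w],None,fx=f,fy=f,interpolation=2);r=cv2.convertScaleAbs(r,alpha=1.5)
    def P(X): return tuple(((proj(n,X)-[u0,v0]+.5)*f).astype(int))
    for R,z,col in((.017,foot+.004,(0,255,255)),(.024,foot+.028,(0,255,0)),(.02,foot+.078,(255,255,0)),(.016,foot+.078,(255,255,0))):
        pts=[P([axis[0]+bias[0]+R*np.cos(t),axis[1]+bias[1]+R*np.sin(t),z]) for t in np.linspace(0,6.283,40)]
        cv2.polylines(r,[np.array(pts)],True,col,1)
    for s in(1,-1):
        e=s*np.array([np.cos(ang),np.sin(ang)])*.0245; cv2.drawMarker(r,P([axis[0]+bias[0]+e[0],axis[1]+bias[1]+e[1],foot+.013]),(0,0,255),0,12,1)
    return r
E
python3 - <<'E'
from h import *
r=overlay('scene',cv2.imread('pics/scene4.png'),(.5144,.2178),.1487,.5047,(0,.0018))
t=overlay('top',cv2.imread('pics/top4.png'),(.5144,.2178),.1487,.5047,(0,-.0015),crop=(140,220,100,100),f=5)
cv2.imwrite('pics/ov4.png',r);cv2.imwrite('pics/ov4t.png',t)
E
```

```text
(no output)
```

View pics/ov4.png

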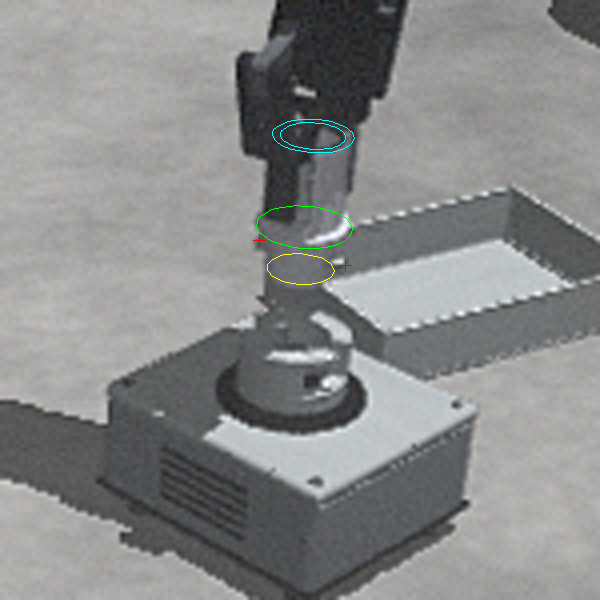

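View pics/ov4t.png

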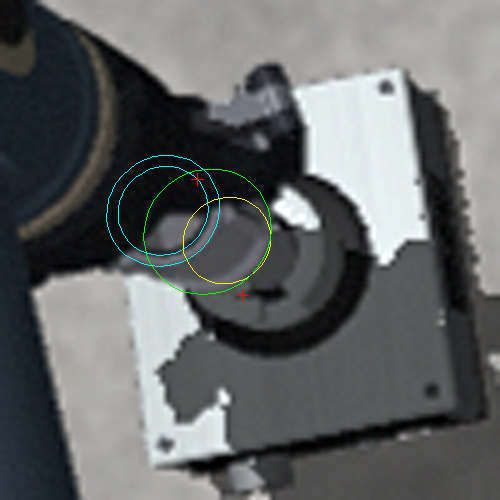

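Emit:
play_rows(targets=[[0.1,-0.07,0.5,0,0,0],[0.1,-0.07,1.3,0,0,0],[0.1,-0.07,2.1,0,0,0],[0.1,-0.07,2.7,0,0,0],[0.1,-0.07,3,0,0,0],[0.1,-0.07,3,0,0,0],[0.1,-0.07,3,0,0,0]])

```text
t: 7.07
tool_pos: [0.5151, 0.2201, 0.173]
orientation: [0.968, 0.25, -0.0, 0.0]
wrist_force: [0.5, -0.0, -1.1]
opening: 0.0433
```

Run:
```python
from h import *
o=bot.get_obs();print({k:np.round(v,4) for k,v in o.items() if k[0]!='j'})
p=o['tool_pos']
for n in ['scene','top']:
    im,d=bot.grab_frame(n);cv2.imwrite(f'pics/{n}5.png',im)
r=overlay('scene',cv2.imread('pics/scene5.png'),p[:2],p[2]-.054,.506,(0,.0018),crop=(390,110,80,100),f=6)
t=overlay('top',cv2.imread('pics/top5.png'),p[:2],p[2]-.054,.506,(0,-.0015),crop=(160,240,60,60),f=10)
t2=cv2.convertScaleAbs(cv2.resize(cv2.imread('pics/scene5.png')[150:210,390:470],None,fx=6,fy=6,interpolation=2),alpha=1.5)
cv2.imwrite('pics/ov5.png',r);cv2.imwrite('pics/ov5t.png',t);cv2.imwrite('pics/ov5s.png',t2)
```

```text
{'t': np.float64(7.0667), 'tool_pos': array([0.5151, 0.2201, 0.173 ]), 'orientation': array([ 9.682e-01,  2.502e-01, -3.000e-04,  0.000e+00]), 'wrist_force': array([ 0.4782, -0.0072, -1.0732]), 'wrist_torque': array([ 0.0071, -0.0246,  0.0181]), 'opening': np.float64(0.0433)}
```

View pics/ov5.png

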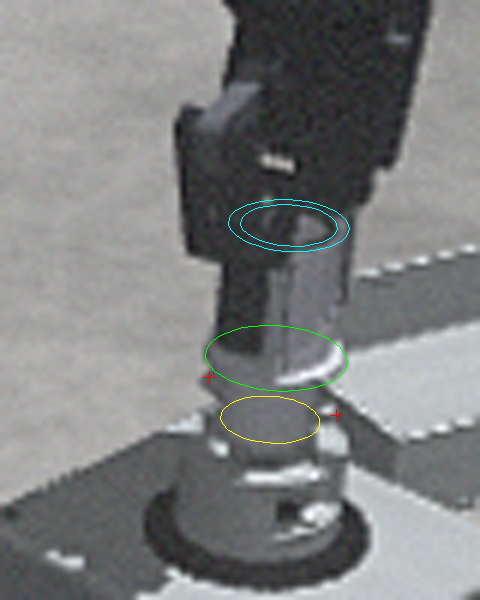

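View pics/ov5t.png

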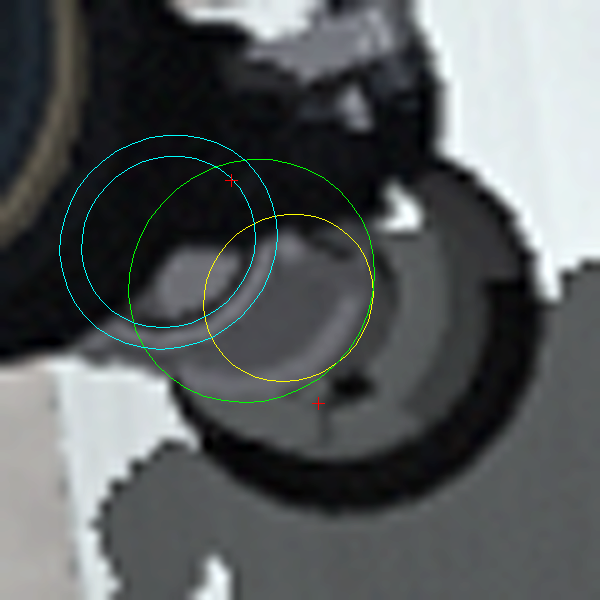

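View pics/ov5s.png

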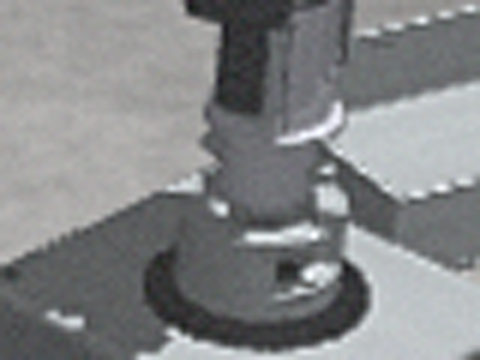

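Emit:
play_rows(targets=[[0,0.04,0.3,0,0,0],[0,0.04,0.6,0,0,0],[0,0.04,0.8,0,0,0],[0,0.04,0.9,0,0,0],[0,0.04,1.0,0,0,0],[0,0.04,1.0,0,0,0]])

```text
t: 7.67
tool_pos: [0.5153, 0.2197, 0.1631]
orientation: [0.968, 0.25, -0.0, 0.0]
wrist_force: [-0.1, -0.0, -2.0]
opening: 0.0433
```

Emit:
play_rows(targets=[[0,0,0.1,0,0,0],[0,0,0.2,0,0,0],[0,0,0.3,0,0,0],[0,0,0.35,0,0,0],[0,0,0.35,0,0,0]])

```text
t: 8.08
tool_pos: [0.5153, 0.2197, 0.1597]
orientation: [0.968, 0.25, -0.0, 0.0]
wrist_force: [0.6, -0.3, -1.6]
opening: 0.0432
```

Emit:
play_rows(targets=[[0,0,0.05,0,0,0],[0,0,0.1,0,0,0],[0,0,0.15,0,0,0],[0,0,0.15,0,0,0],[0,0,0.15,0,0,0]])

```text
t: 8.5
tool_pos: [0.5154, 0.2197, 0.1583]
orientation: [0.968, 0.25, -0.0, 0.0]
wrist_force: [-0.2, -0.9, -1.5]
opening: 0.0436
```

Emit:
play_rows(targets=[[0,0,0.05,0,0,0],[0,0,0.1,0,0,0],[0,0,0.1,0,0,0],[0,0,0.1,0,0,0]])

```text
t: 8.83
tool_pos: [0.5154, 0.2198, 0.1573]
orientation: [0.968, 0.25, -0.0, 0.0]
wrist_force: [0.1, -0.2, -2.2]
opening: 0.043
```

Run:
```python
from h import *
o=bot.get_obs();print({k:np.round(v,4) for k,v in o.items() if k[0]!='j'})
```

```text
{'t': np.float64(8.8333), 'tool_pos': array([0.5154, 0.2198, 0.1573]), 'orientation': array([ 0.9682,  0.2502, -0.    ,  0.    ]), 'wrist_force': array([ 0.1453, -0.2014, -2.1868]), 'wrist_torque': array([ 0.005 , -0.0585, -0.0076]), 'opening': np.float64(0.043)}
```

Emit:
play_rows(targets=[[0,0,0.05,0,0,0],[0,0,0.1,0,0,0],[0,0,0.1,0,0,0],[0,0,0.1,0,0,0]])

```text
t: 9.17
tool_pos: [0.5154, 0.2197, 0.1562]
orientation: [0.968, 0.25, -0.0, 0.0]
wrist_force: [0.1, 0.4, -1.8]
opening: 0.0433
```

Emit:
play_rows(targets=[[0,0,0.05,0,0,0],[0,0,0.1,0,0,0],[0,0,0.1,0,0,0],[0,0,0.1,0,0,0]])

```text
t: 9.5
tool_pos: [0.5155, 0.2198, 0.1553]
orientation: [0.968, 0.25, 0.0, 0.0]
wrist_force: [-0.4, 0.1, -1.5]
opening: 0.0433
```

Emit:
play_rows(targets=[[0,0,0.05,0,0,0],[0,0,0.1,0,0,0],[0,0,0.15,0,0,0],[0,0,0.2,0,0,0],[0,0,0.2,0,0,0],[0,0,0.2,0,0,0]])

```text
t: 10.0
tool_pos: [0.5155, 0.2198, 0.1534]
orientation: [0.968, 0.25, 0.0, 0.0]
wrist_force: [-0.1, -0.3, 0.4]
opening: 0.0432
```

Run:
```python
from h import *
o=bot.get_obs();print({k:np.round(v,4) for k,v in o.items() if k[0]!='j'})
im,d=bot.grab_frame('scene');cv2.imwrite('pics/scene6.png',im)
im2,d=bot.grab_frame('top')
c=lambda i,a,b:cv2.convertScaleAbs(cv2.resize(i[a:a+60,b:b+60],None,fx=6.5,fy=6.5,interpolation=2),alpha=1.6)
cv2.imwrite('pics/m6.png',np.hstack([c(im,155,400),c(im2,240,165)]))
```

```text
{'t': np.float64(10.0), 'tool_pos': array([0.5155, 0.2198, 0.1534]), 'orientation': array([9.682e-01, 2.502e-01, 1.000e-04, 0.000e+00]), 'wrist_force': array([-0.0918, -0.3069,  0.3537]), 'wrist_torque': array([ 0.0244,  0.0407, -0.0049]), 'opening': np.float64(0.0432)}
```

View pics/m6.png

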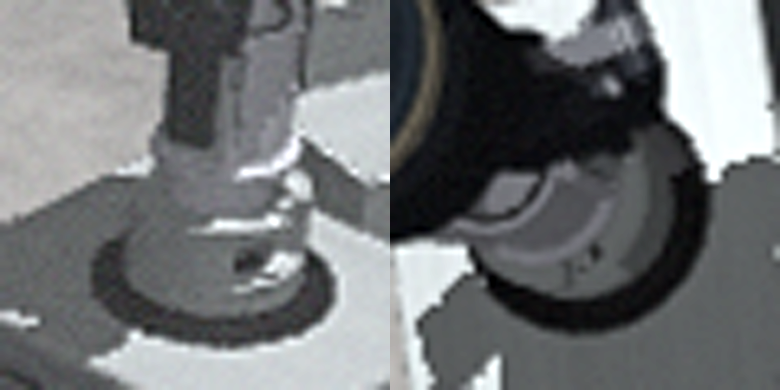

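The cup is in the slots. Force rises at the spring rate from about 12 mm deep, with no lug contact on the rim. Pushing down in steps.

Emit:
play_rows(targets=[[0,0,0.1,0,0,0],[0,0,0.2,0,0,0],[0,0,0.3,0,0,0],[0,0,0.4,0,0,0],[0,0,0.5,0,0,0],[0,0,0.6,0,0,0],[0,0,0.7,0,0,0],[0,0,0.7,0,0,0],[0,0,0.7,0,0,0]])

```text
t: 10.85
tool_pos: [0.5155, 0.2198, 0.1465]
orientation: [0.968, 0.25, 0.0, 0.0]
wrist_force: [-0.9, -0.9, 5.4]
opening: 0.0437
```

Emit:
play_rows(targets=[[0,0,0.1,0,0,0],[0,0,0.2,0,0,0],[0,0,0.3,0,0,0],[0,0,0.4,0,0,0],[0,0,0.45,0,0,0],[0,0,0.45,0,0,0],[0,0,0.45,0,0,0]])

```text
t: 11.43
tool_pos: [0.5155, 0.2198, 0.1424]
orientation: [0.968, 0.25, 0.0, 0.0]
wrist_force: [-1.3, -1.2, 8.7]
opening: 0.0435
```

Run:
```python
from h import *
o=bot.get_obs();print({k:np.round(v,4) for k,v in o.items() if k!='joint_vel'})
im,d=bot.grab_frame('scene')
cv2.imwrite('pics/m7.png',cv2.convertScaleAbs(cv2.resize(im[155:215,400:460],None,fx=9,fy=9,interpolation=2),alpha=1.6))
```

```text
{'t': np.float64(11.4333), 'joint_pos': array([-0.1822,  0.4297, -0.3798,  1.8987,  0.2073,  0.8508, -1.7331]), 'joint_efforts': array([-1.54600e-01, -3.88683e+01, -2.97890e+00, -1.81252e+01,
        1.52900e-01, -8.16100e-01, -1.12000e-02]), 'tool_pos': array([0.5155, 0.2198, 0.1424]), 'orientation': array([9.682e-01, 2.502e-01, 2.000e-04, 1.000e-04]), 'wrist_force': array([-1.3167, -1.1752,  8.7442]), 'wrist_torque': array([-0.2143,  0.5687, -0.0604]), 'opening': np.float64(0.0435)}
```

View pics/m7.png

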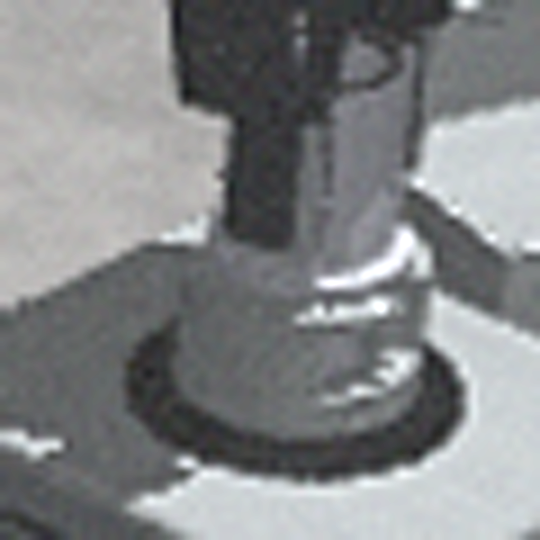

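Depth is about 26 mm: the TCP height says 25.6 mm and the spring force of about 10.4 N says 25.9 mm. Twisting clockwise (tool +z).

Emit:
play_rows(targets=[[0,0,0,0,0,0.03],[0,0,0,0,0,0.07],[0,0,0,0,0,0.11],[0,0,0,0,0,0.15],[0,0,0,0,0,0.15],[0,0,0,0,0,0.15]])

```text
t: 11.98
tool_pos: [0.516, 0.2199, 0.1426]
orientation: [0.984, 0.177, 0.001, 0.0]
wrist_force: [-0.7, -1.0, 8.2]
opening: 0.0432
```

Run:
```python
from h import *
o=bot.get_obs();print({k:np.round(v,4) for k,v in o.items() if k[0]!='j'}); q=o['orientation'];print(2*np.arctan2(q[1],q[0]))
```

```text
{'t': np.float64(11.9833), 'tool_pos': array([0.516 , 0.2199, 0.1426]), 'orientation': array([9.842e-01, 1.768e-01, 8.000e-04, 0.000e+00]), 'wrist_force': array([-0.6653, -0.9741,  8.1766]), 'wrist_torque': array([-0.1787,  0.3755, -0.0349]), 'opening': np.float64(0.0432)}
0.3555618426082021
```

Emit:
play_rows(targets=[[0,0,0.02,0,0,0.04],[0,0,0.03,0,0,0.09],[0,0,0.03,0,0,0.14],[0,0,0.03,0,0,0.19],[0,0,0.03,0,0,0.24],[0,0,0.03,0,0,0.29],[0,0,0.03,0,0,0.34],[0,0,0.03,0,0,0.38],[0,0,0.03,0,0,0.4],[0,0,0.03,0,0,0.4]])

```text
t: 12.82
tool_pos: [0.5165, 0.2199, 0.1425]
orientation: [1.0, -0.023, 0.001, -0.0]
wrist_force: [-0.6, -1.7, 7.5]
opening: 0.0434
```

Run:
```python
from h import *
o=bot.get_obs();print({k:np.round(v,4) for k,v in o.items() if k!='joint_vel'}); q=o['orientation'];print(2*np.arctan2(q[1],q[0]))
```

```text
{'t': np.float64(12.8167), 'joint_pos': array([-0.2808,  0.4147, -0.2518,  1.9039,  0.1368,  0.8368, -2.2195]), 'joint_efforts': array([ -0.5587, -38.7843,  -2.1053, -17.3408,  -0.0885,  -0.4095,
        -0.1114]), 'tool_pos': array([0.5165, 0.2199, 0.1425]), 'orientation': array([ 9.997e-01, -2.250e-02,  1.300e-03, -3.000e-04]), 'wrist_force': array([-0.6101, -1.7186,  7.5313]), 'wrist_torque': array([-0.1684,  0.2149, -0.0014]), 'opening': np.float64(0.0434)}
-0.045016483500970664
```

Emit:
play_rows(targets=[[-0.03,0,0.04,0,0,0],[-0.05,0,0.08,0,0,0.03],[-0.05,0,0.08,0,0,0.07],[-0.05,0,0.08,0,0,0.11],[-0.05,0,0.08,0,0,0.15],[-0.05,0,0.08,0,0,0.17],[-0.05,0,0.08,0,0,0.17],[-0.05,0,0.08,0,0,0.17]])

```text
t: 13.48
tool_pos: [0.516, 0.2192, 0.1418]
orientation: [0.994, -0.107, 0.001, 0.0]
wrist_force: [-1.3, -2.2, 9.4]
opening: 0.0433
```

Run:
```python
from h import *
o=bot.get_obs();print({k:np.round(v,4) for k,v in o.items() if k[0]!='j'}); q=o['orientation'];print(2*np.arctan2(q[1],q[0]))
```

```text
{'t': np.float64(13.4833), 'tool_pos': array([0.516 , 0.2192, 0.1418]), 'orientation': array([ 9.943e-01, -1.070e-01,  1.200e-03,  2.000e-04]), 'wrist_force': array([-1.2714, -2.2337,  9.4093]), 'wrist_torque': array([-0.5137,  0.2813,  0.0361]), 'opening': np.float64(0.0433)}
-0.2143499574351175
```

Emit:
play_rows(targets=[[0,0,0,0,0,0.02],[0,0,0,0,0,0.04],[0,0,0,0,0,0.04],[0,0,0,0,0,0.04]])

```text
t: 13.82
tool_pos: [0.5157, 0.2186, 0.1417]
orientation: [0.992, -0.127, 0.001, 0.001]
wrist_force: [-1.6, -3.6, 9.3]
opening: 0.0433
```

Run:
```python
from h import *
o=bot.get_obs();print({k:np.round(v,4) for k,v in o.items() if k[0]!='j'}); q=o['orientation'];print(2*np.arctan2(q[1],q[0]))
```

```text
{'t': np.float64(13.8167), 'tool_pos': array([0.5157, 0.2186, 0.1417]), 'orientation': array([ 9.919e-01, -1.268e-01,  9.000e-04,  7.000e-04]), 'wrist_force': array([-1.6435, -3.5874,  9.3027]), 'wrist_torque': array([-0.7651,  0.4354,  0.2047]), 'opening': np.float64(0.0433)}
-0.2543559297260762
```

The stop is felt at 0.76 rad with a torque of 0.2 N·m. Easing back a hair and letting the cup rise into the notch.

Emit:
play_rows(targets=[[0,0,0,0,0,-0.02],[0,0,-0.1,0,0,-0.02],[0,0,-0.2,0,0,-0.02],[0,0,-0.3,0,0,-0.02],[0,0,-0.4,0,0,-0.02],[0,0,-0.5,0,0,-0.02],[0,0,-0.5,0,0,-0.02],[0,0,-0.5,0,0,-0.02]])

```text
t: 14.48
tool_pos: [0.5157, 0.2188, 0.1459]
orientation: [0.993, -0.117, 0.001, 0.001]
wrist_force: [0.6, -5.2, 5.7]
opening: 0.0437
```

Run:
```python
from h import *
o=bot.get_obs();print({k:np.round(v,4) for k,v in o.items() if k[0]!='j'}); q=o['orientation'];print(2*np.arctan2(q[1],q[0]))
```

```text
{'t': np.float64(14.4833), 'tool_pos': array([0.5157, 0.2188, 0.1459]), 'orientation': array([ 9.931e-01, -1.171e-01,  7.000e-04,  5.000e-04]), 'wrist_force': array([ 0.6086, -5.1653,  5.6511]), 'wrist_torque': array([-0.9616, -0.226 ,  0.0993]), 'opening': np.float64(0.0437)}
-0.2347781904243466
```

Emit:
play_rows(targets=[[0,0.03,-0.05,0,0,0],[0,0.05,-0.1,0,0,0],[0,0.05,-0.15,0,0,0],[0,0.05,-0.2,0,0,0],[0,0.05,-0.2,0,0,0]])

```text
t: 14.9
tool_pos: [0.5151, 0.2189, 0.1477]
orientation: [0.993, -0.117, 0.0, 0.0]
wrist_force: [2.7, -4.1, 3.7]
opening: 0.0437
```

Run:
```python
from h import *
o=bot.get_obs();print({k:np.round(v,4) for k,v in o.items() if k[0]!='j'}); q=o['orientation'];print(2*np.arctan2(q[1],q[0]))
```

```text
{'t': np.float64(14.9), 'tool_pos': array([0.5151, 0.2189, 0.1477]), 'orientation': array([ 9.931e-01, -1.169e-01,  3.000e-04,  2.000e-04]), 'wrist_force': array([ 2.7482, -4.099 ,  3.7427]), 'wrist_torque': array([-0.9282, -0.6106,  0.0572]), 'opening': np.float64(0.0437)}
-0.23434966285157546
```

Emit:
play_rows(targets=[[0.02,0.02,-0.05,0,0,0],[0.05,0.04,-0.1,0,0,0],[0.05,0.04,-0.12,0,0,0],[0.05,0.04,-0.12,0,0,0]])

```text
t: 15.23
tool_pos: [0.515, 0.2189, 0.1481]
orientation: [0.993, -0.117, -0.0, -0.0]
wrist_force: [2.6, -1.1, -4.4]
opening: 0.0434
```

Run:
```python
from h import *
o=bot.get_obs();print({k:np.round(v,4) for k,v in o.items() if k[0]!='j'}); q=o['orientation'];print(2*np.arctan2(q[1],q[0]))
im,d=bot.grab_frame('scene')
cv2.imwrite('pics/m8.png',cv2.convertScaleAbs(cv2.resize(im[155:215,400:460],None,fx=9,fy=9,interpolation=2),alpha=1.6))
```

```text
{'t': np.float64(15.2333), 'tool_pos': array([0.515 , 0.2189, 0.1481]), 'orientation': array([ 9.932e-01, -1.168e-01, -3.000e-04, -0.000e+00]), 'wrist_force': array([ 2.5911, -1.1286, -4.4014]), 'wrist_torque': array([-0.4087, -0.9443,  0.0362]), 'opening': np.float64(0.0434)}
-0.2340666035798001
```

View pics/m8.png

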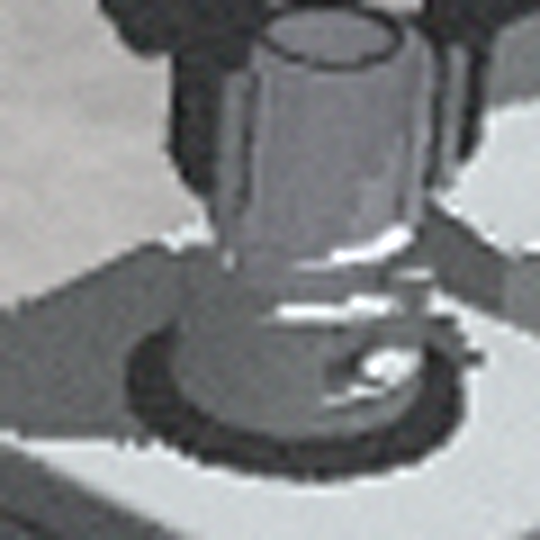

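The force went from +3.7 to −4.4 N within 0.4 mm at TCP z 0.148, so the foot is 20 mm below the rim and the lugs are at the notch roof. I'll relax the pull and open.

Emit:
play_rows(targets=[[0.02,0.01,0.04,0,0,0],[0.04,0.01,0.04,0,0,0],[0.04,0.01,0.04,0,0,0]])

```text
t: 15.53
tool_pos: [0.515, 0.2189, 0.1481]
orientation: [0.993, -0.117, -0.001, 0.0]
wrist_force: [1.7, -1.3, -3.6]
opening: 0.0435
```

Emit:
play_rows(targets=[[0,0,0,0,0,0],[0,0,0,0,0,0],[0,0,0,0,0,0],[0,0,0,0,0,0],[0,0,0,0,0,0],[0,0,0,0,0,0],[0,0,0,0,0,0],[0,0,0,0,0,0],[0,0,0,0,0,0],[0,0,0,0,0,0]], fingers=-1)

```text
t: 16.37
tool_pos: [0.5156, 0.2186, 0.1485]
orientation: [0.993, -0.117, 0.0, 0.0]
wrist_force: [-0.1, -0.2, -0.3]
opening: 0.0853
```

Run:
```python
from h import *
o=bot.get_obs();print({k:np.round(v,4) for k,v in o.items() if k[0]!='j'})
im,d=bot.grab_frame('scene')
cv2.imwrite('pics/m9.png',cv2.convertScaleAbs(cv2.resize(im[125:225,380:480],None,fx=6,fy=6,interpolation=2),alpha=1.6))
```

```text
{'t': np.float64(16.3667), 'tool_pos': array([0.5156, 0.2186, 0.1485]), 'orientation': array([ 0.9931, -0.1169,  0.    ,  0.    ]), 'wrist_force': array([-0.1424, -0.1775, -0.2865]), 'wrist_torque': array([ 0.0395,  0.016 , -0.0442]), 'opening': np.float64(0.0853)}
```

View pics/m9.png

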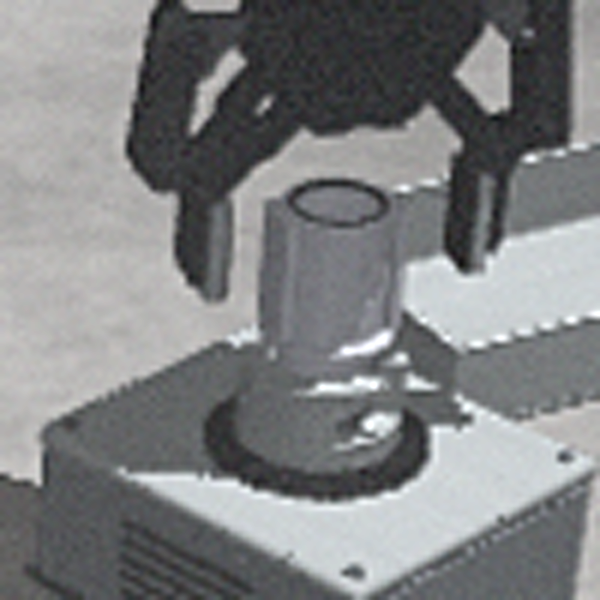

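The cup stands upright with the jaws clear on both sides. Retreating straight up.

Emit:
play_rows(targets=[[0,0,-0.5,0,0,0],[0,0,-1.5,0,0,0],[0,0,-3,0,0,0],[0,0,-5,0,0,0],[0,0,-7.5,0,0,0],[0,0,-10,0,0,0],[0,0,-12,0,0,0],[-2,0,-13,0,0,0],[-5,0,-13,0,0,0],[-8,3,-13,0,0,0],[-8,7,-13,0,0,0],[-8,11,-13,0,0,0],[-8,14,-13,0,0,0],[-8,15,-13,0,0,0],[-8,15,-13,0,0,0]])

```text
t: 17.67
tool_pos: [0.4026, 0.0889, 0.2795]
orientation: [0.993, -0.119, 0.001, 0.0]
wrist_force: [0.2, 0.7, 0.4]
opening: 0.0855
```

Run:
```python
from h import *
for n in ['scene','top']:
    p,d=bot.grab_frame(n);cv2.imwrite(f'pics/{n}9.png',p)
    P=cloud(n,d); m=(d>0)&(np.hypot(P[...,0]-.515,P[...,1]-.219)<.035)&(P[...,2]>.162)&(P[...,2]<.19)
    q=P[m]
    if len(q): print(n,len(q),((q.min(0)+q.max(0))/2).round(4),np.percentile(q[:,2],[50,90,98]).round(4))
    for th in ['cup_mid','locked_mid']:
        r=bot.spot_point(n,th)
        if r: print(n,th,r[0]['confidence'],back(n,r[0]['xy'],z=.133).round(4))
s=cv2.imread('pics/scene9.png');t=cv2.imread('pics/top9.png')
r=overlay('scene',s,(.515,.219),.094,-.25,(0,.0018),crop=(380,115,100,110),f=4)
cv2.imwrite('pics/ov9.png',np.hstack([r,cv2.convertScaleAbs(cv2.resize(t[220:320,150:250],(400,440),interpolation=2),alpha=1.5)]))
print(bot.get_obs()['t'])
```

```text
scene 209 [0.5146 0.2213 0.1677] [0.1682 0.1713 0.1728]
scene cup_mid 0.73 [0.5052 0.228  0.133 ]
scene locked_mid 0.74 [0.5309 0.2048 0.133 ]
top 243 [0.5144 0.2178 0.1689] [0.1708 0.1731 0.1748]
top cup_mid 0.76 [0.5166 0.2173 0.133 ]
top locked_mid 0.93 [0.5197 0.2187 0.133 ]
17.9667
```

View pics/ov9.png

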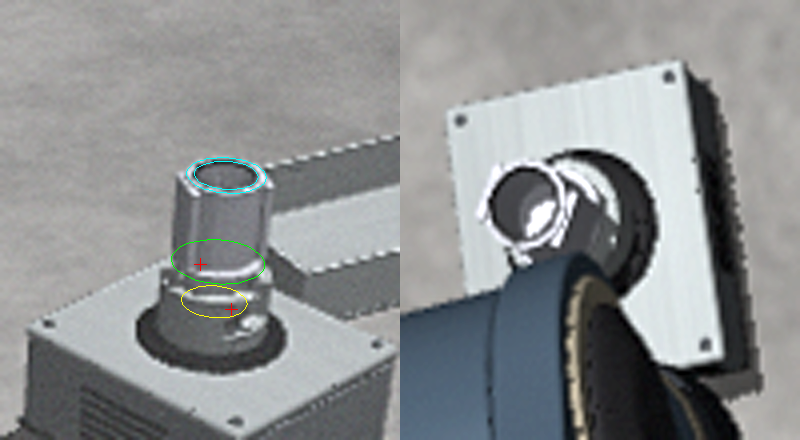

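View pics/scene9.png

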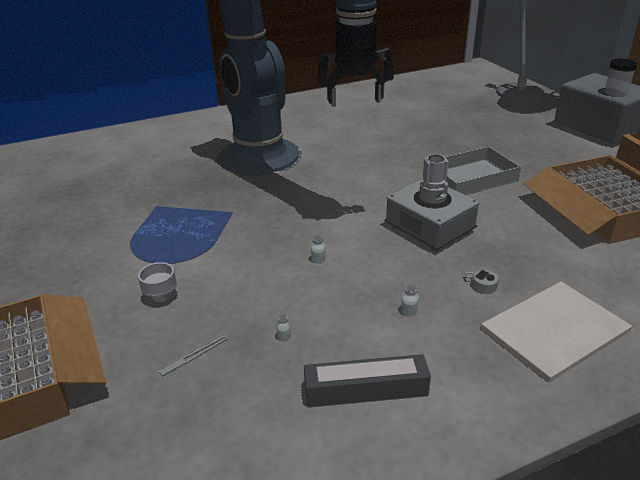

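The cup top is at about 0.172 m, which matches a foot depth of 20 mm (unlocked, it would be 0.178 m). It matches the overlay, stands upright, and nothing else has moved.

```bash
python3 -c "
from rig import bot
print(bot.close_job())"
```

```text
the job is handed in; nothing more can be done
None
```

The tall cup is locked on the spindle and stands upright on its own. I handed the job in at about 18 s of the 64 s allowed.

**What I did:**
- I gripped the cup by its lands and lined it up with the slots, which the images put at about 29°. The lugs went in first time.
- I pushed the cup about 26 mm deep against the spring, at about 10 N.
- I twisted it clockwise until a 0.2 N·m resistance at about 0.76 rad, which I took as the stop, then eased back 0.02 rad and let it rise.

**Checks that it is locked:**
- As it rose, the upward force switched to a downward pull within 0.4 mm. The foot was then 20 mm below the rim, which is the height of the lock notch's roof.
- After I let go and backed away, both cameras put the cup's top at about 0.17 m, on the collar's axis. Locked it should be at 0.172 m; unlocked it would be about 0.178 m. A drawing of the locked cup laid over the scene picture matches.
- The highest wrist force I read was about 10 N. The wide cup, vials, counter and tweezers look unmoved in the last scene picture, which I judged by eye only.

**Disagreements:**
- The two cameras differ by about 3.5 mm in y, so I used the average and relative distances.
- The networks' final scene-camera points for the cup and lock position were 1 to 2 cm off and disagreed with the depth readings, so I ignored them.
- I did not try turning the cup back to test the lock.

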